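# Draw a bearing out from behind the dispenser's sprung hatch

## Robot

A 7-joint arm with a two-finger parallel gripper is mounted at the origin on a cart in front of the work surface, level with it; the furniture and walls round the work are solid. World frame = base frame: x ahead of the robot, y to its left, z up, the work surface at z = 0. Lengths are in m, angles in rad, forces in N, time in s.
With the tool pointing down it reaches from about 0.4 to 0.85 m from the base axis. Payload 10.4 kg.
Tool frame: the origin (TCP) lies at the centre of the arm's flange, where the gripper is bolted on; the fingertips stand 173 mm ahead of it and the grasp point (between the pads) lies 155 mm ahead of it; z points along the fingers, y is the line along which they close (so a half turn about z gives the same grasp; the last joint's range is limited). The gripper opens to 85 mm and grips with 20 to 120 N. Pads are 22 mm wide; open, the fingers measure 114 mm over their backs; the gripper's body (76 mm by 85 mm) begins 54 mm behind the grasp point. The pads swing forward as they close: fully open they stand 13 mm farther back than shut.
Start: joints at [-1.267, 0.332, -0.065, 1.46, 0.022, 1.35, -0.088], TCP at [0.201, 0.592, 0.405] pointing down, gripper open.
Joint ranges: [-2.6, 2.6], [-0.5, 2.12], [-1.47, 1.34], [0.16, 2.42], [-1.27, 4.41], [0.06, 2.06], [-2.6, 2.6]. Speed limits (rad/s): [2.22, 2.22, 2.79, 2.79, 3.14, 3.14, 3.14].

## Interface

Orientations are given as a unit quaternion [x, y, z, w].
In Python, from workcell import manip, viewer, finder gives the robot as it stands.
- The arm moves only by the tool arm_command, never from a script. Its argument "plan" is a list of rows, each an object with "dp": the shift along the tool's x, y, z in mm, a list of three; "spin": the turn about the tool's z in rad. A call has 1 to 5 rows; each row shifts and turns the commanded pose from where the row before left it, along the tool's axes as they then stand; what a row does not reach is not made up. A row lasts 1/10 s, in which the tool goes at most 50 mm and 8.59 degrees, less where a joint would pass 70% of its speed; a pose out of reach is approached as far as the arm can. A call is refused whole if a number of a shift passes 50 or a number of a turn 0.15, either way. A call with a gripper value outside its range is refused whole. "grip" is the closure, from -1 (fully open) to 1 (shut), set as the call begins (left out, the last holds). The fingers move at their own pace and stop on an object; "newtons" is the grip in N (left out, the last holds). Time passes only in rows, so rows that do not move let the fingers close. It gives the time, the measured TCP pose, the force, the opening and the grip force at its end, in the units of the state.
- manip.get_obs(): the state, without advancing time (a new reading comes with each control period).
- viewer.camera(name): name is "scene" or "top"; returns the picture (420x560x3 uint8, blue, green, red); there is no depth.
- viewer.camera_params(name): a dict with "vertical_fov" (degrees; the focal length in pixels is half the picture's height over the tangent of half this angle, whatever the lens; pixels are square), "cx", "cy" (the principal point, pixels), "R" (3x3) and "t" (3): a world point X has camera coordinates R X + t. Camera axes: x right, y down, z forward; pixel columns grow to the right and rows downward; lengths in m; the calibration is good to about 2 mm. A picture is of the moment at which its call begins. camera_params takes no time and is no camera call.
- manip.hand_in(): hands the job in; it is judged then, once.
Trained networks look in the newest picture that a camera, given by its name, has taken for a name from the list of things; names that differ only in an ending like _2 or _b are one class to them, and where a whole thing is asked for, a point or a joint stands for the part that bears it (a point fixed in the world has none). Each returns a list of dicts, best first, with "score" (0 to 1); they miss things now and then, are a little off and sometimes report something else, mostly with a low value. They report only what shows in the picture. A call takes as long as a camera call.
- finder.find_in(camera, thing): "position" ([x, y, z] in m, in world coordinates, good to about 4 mm: the middle of the surface that is visible of it).
The state is a dict: "clock": time; "joint_pos": joint angles; "joint_velocities": joint speeds; "tau": joint torques, N m; "position": TCP position; "ee_rot": TCP orientation; "ft_force": force on the tool from outside, world axes, zero at the start; "torque": the same for the moment, N m; "grip_width": opening from 0.0 (shut) to 1.0 (fully open); "grasp_force": force on a finger pad.
Only numpy, scipy, OpenCV 4.12 (cv2) and the standard library are available. Lean on these libraries where they do the work, as an engineer would, in place of code of your own. Each camera call takes 0.05 s, during which the arm holds its last target. There are 200 camera calls.

## Task

The next motor needs its bearing. Push in through the sprung hatch of the blue ring dispenser and, with the flap resting on your hand so that it stays open, draw the steel bearing with the black seals out onto the open tray in front, until it lies flat and wholly clear of the flap; then take your hand away and let the hatch swing shut. Leave the brass spacer ring behind the hatch where it lies, and do not disturb the grease tin, the screwdriver or the marker.

Things in the scene. Friction and masses are not known exactly. Their poses are not given: they have to be found in the camera images.
- dispenser: Blue sheet-metal ring dispenser fixed to the bench, 350 mm deep, 340 mm wide (372 over its flanges), housing 222 mm high; two capped aluminium tubes at the rear reach 324 mm. Origin: on the bench under the middle of the hatch plane; +x points into the housing, z up. One flat aluminium plate, top at z = 8 mm, is both the floor inside and the open tray outside (from the hatch plane to x = -146 mm).
- flap (a joint): Hatch flap: clear plastic in an aluminium frame, 324 mm wide, 185 mm tall, 5 mm thick, 10 mm round bead on its lower edge, green push plate, 0.2 kg. Rad: 0 shut (upright, lower edge 14 mm above the floor), grows as it swings inward about its top hinge, stop at 0.75; never outward. A spring and its weight pull it shut from everywhere; 1 to 3 N at the lower edge hold it open.
- flap_edge (a point): Middle of the flap's lower edge, 185 mm from the hinge.
- tray (a point): Middle of the open tray's surface, 73 mm in front of the hatch plane. The tray is 332 mm wide inside; a 4 mm thick rim round its front and sides stands 8 mm above it (z = 16 mm of the dispenser).
- bearing: Thin ball bearing lying flat on the floor behind the flap, 50 mm left or right of the middle: steel with a black seal ring on its face; outside diameter 68 mm, bore 45 mm, 12 mm high, about 0.13 kg, loose. Origin: centre of its underside; z is its axis. It starts 60 to 72 mm behind the hatch plane, under the flap's swing; the flap passes over it.
- spacer: Brass spacer ring, plain, of the same size (outside diameter 68 mm, bore 45 mm, 12 mm high, about 0.15 kg), lying on the other side of the middle, behind the flap. Origin: centre of its underside. It stays there.
- grease_tin: Low cream-coloured tin, 72 mm across, 40 mm high, standing on the bench. Origin: centre of its underside. Bystander.
- screwdriver: Screwdriver with a red handle, 214 mm long, lying on the bench. Origin: middle of its length, on the bench; its y axis runs along it. Bystander.
- marker: White marker pen with a green cap, 111 mm long, 18 mm thick, lying on the bench. Origin: middle of its length, on the bench. Bystander.
- hatch_top (a point): Middle of the flap's hinge, across the top of the mouth at x = 0, z = 207 mm of the dispenser. The mouth is 332 mm wide; a header bar over it spans x = -4 to 18 mm, underside at z = 210 mm, so a vertical hand cannot go in: it must lean about 45 degrees, fingers down and inward. Behind the header is a clear roof window; the tubes lie beyond x = 125 mm, 45 mm above the bench.

How it is judged:
On the way:
1. the flap is pushed open while the bearing is still behind it (value of joint flap above 0.15 rad and x of bearing in the frame of dispenser above 0.04 m), for 0.1 s.
At the end, for the whole second after the job is handed in: The bearing lies flat (within 0.08 rad) and still on the tray plate, inside the rim and wholly in front of the hatch plane (centre at least 36 mm in front of it); the flap hangs shut (under 0.05 rad); the spacer is still behind the hatch, within 30 mm of where it lay (x of bearing in the frame of dispenser between -0.115 and -0.036 m and y of bearing in the frame of dispenser between -0.135 and 0.135 m and z of bearing in the frame of dispenser below 0.011 m and angle between bearing's own z axis and vertical below 0.08 rad and linear speed of bearing below 0.02 m/s and value of joint flap below 0.05 rad and distance of spacer from where it was at the start of the episode below 0.03 m); the robot touches nothing.
It fails at once if the brass spacer is shifted by more than 30 mm (distance of spacer from where it was at the start of the episode above 0.03 m).
It fails at once if the grease tin, the screwdriver or the marker is shifted by more than 30 mm (distance of any of grease_tin, screwdriver, marker from where it was at the start of the episode above 0.03 m).
It also fails if it takes over 40 s, if anything falls off the work surface, if the arm or the gripper's body presses on something with over 40 N, if the wrist force passes 120 N, or if a joint passes its speed limit or range.

## Working session

There is one attempt and no reset: what is moved stays moved. The work goes in short steps, Python scripts to look and compute and a tool call to move; the robot and the scene stay as the last step left them, time stands still between calls to the robot, and variables do not carry over. Pictures are saved under pics/ and viewed, at most 10 in all, crops included, and the job is handed in when it is done.

Besides the shell and the picture viewer there is one more tool, called after "Call:" in YAML: its name, and indented under it one key for each argument. arm_command: Moves the arm, as the interface text tells. Its arguments: {"type":"object","properties":{"plan":{"type":"array","items":{"type":"object","properties":{"dp":{"type":"array","items":{"type":"number"}},"spin":{"type":"number"}}}},"grip":{"type":"number"},"newtons":{"type":"number"}},"required":["plan"]}

```bash
mkdir -p pics; ls
cat > h.py <<'E'
from workcell import manip, viewer, finder
import numpy as np, cv2
from scipy.spatial.transform import Rotation as Ro
def P(n):
    p=viewer.camera_params(n); f=210/np.tan(np.radians(p["vertical_fov"])/2)
    return f,p["cx"],p["cy"],np.array(p["R"]),np.array(p["t"])
def proj(n,X):
    f,cx,cy,R,t=P(n); c=np.atleast_2d(X)@R.T+t
    return np.c_[f*c[:,0]/c[:,2]+cx,f*c[:,1]/c[:,2]+cy]
def ray(n,u,v,z):
    f,cx,cy,R,t=P(n); d=R.T@np.array([(u-cx)/f,(v-cy)/f,1]); o=-R.T@t
    return o+d*(z-o[2])/d[2]
E
python3 - <<'E'
from h import *
np.set_printoptions(precision=3,suppress=True)
for n in("scene","top"):
    cv2.imwrite(f"pics/{n}0.png",viewer.camera(n))
    f,cx,cy,R,t=P(n);print(n,f,-R.T@t)
for n in("scene","top"):
  for k in("dispenser","flap","bearing","spacer","grease_tin","screwdriver","marker"):
    r=finder.find_in(n,k); print(n,k,[(np.round(q["position"],3),round(q["score"],2)) for q in r[:2]])
print(manip.get_obs())
E
```

```text
pics
scene 389.7634030960821 [-0.122 -0.418  0.971]
top 531.8187267309874 [-0.442 -0.211  1.379]
scene dispenser [(array([0.592, 0.025, 0.152]), 0.78)]
scene flap [(array([0.586, 0.031, 0.124]), 0.58)]
scene bearing []
scene spacer []
scene grease_tin [(array([ 0.459, -0.247,  0.04 ]), 0.9)]
scene screwdriver [(array([0.309, 0.33 , 0.024]), 0.8), (array([0.588, 0.031, 0.123]), 0.49)]
scene marker [(array([ 0.662, -0.231,  0.019]), 0.57)]
top dispenser [(array([0.596, 0.045, 0.163]), 0.64)]
top flap [(array([0.585, 0.042, 0.128]), 0.62)]
top bearing [(array([0.587, 0.041, 0.126]), 0.58)]
top spacer []
top grease_tin [(array([ 0.453, -0.247,  0.041]), 0.6)]
top screwdriver [(array([0.268, 0.337, 0.027]), 0.72)]
top marker [(array([ 0.659, -0.233,  0.015]), 0.46), (array([0.596, 0.038, 0.165]), 0.34)]
{'clock': 0.8, 'joint_pos': array([-1.267,  0.332, -0.065,  1.46 ,  0.022,  1.35 , -0.089]), 'joint_velocities': array([ 0.   ,  0.   , -0.001, -0.001,  0.004,  0.002, -0.001]), 'tau': array([ -0.   , -62.518,   0.049, -39.181,   0.016,   0.002,   0.   ]), 'position': array([0.201, 0.592, 0.405]), 'ee_rot': array([0.163, 0.987, 0.   , 0.   ]), 'ft_force': array([-0.232,  0.153, -0.281]), 'torque': array([-0.009,  0.002, -0.023]), 'grasp_force': 0.0, 'grip_width': 1.0018474936331678}
```

View pics/scene0.png

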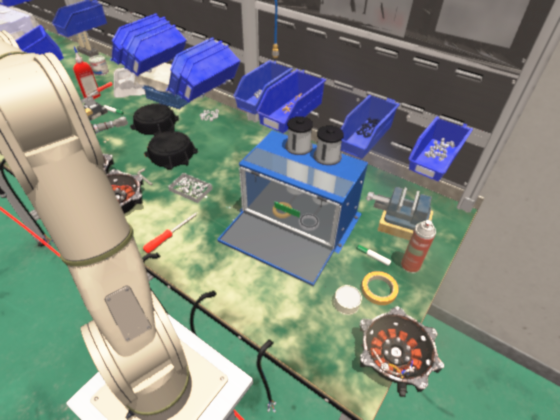

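View pics/top0.png

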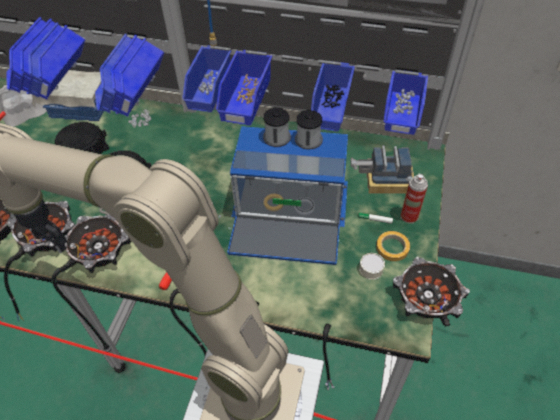

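Brass spacer is on the left (scene ~(283,210), top ~(272,202)) and the bearing on the right (scene ~(309,222), top ~(304,206)). The tray front edge in the top view runs from (230,254) to (336,260). I'll zoom in for its pose.

Run:
```python
import cv2,numpy as np
a=cv2.imread("pics/top0.png")[120:270,220:360]; b=cv2.imread("pics/scene0.png")[110:290,210:380]
a=cv2.resize(a,(400,429),interpolation=cv2.INTER_CUBIC);b=cv2.resize(b,(400,424),interpolation=cv2.INTER_CUBIC)
b=cv2.copyMakeBorder(b,0,5,0,0,0);cv2.imwrite("pics/z0.png",np.hstack([a,b]))
```

```text
(no output)
```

View pics/z0.png

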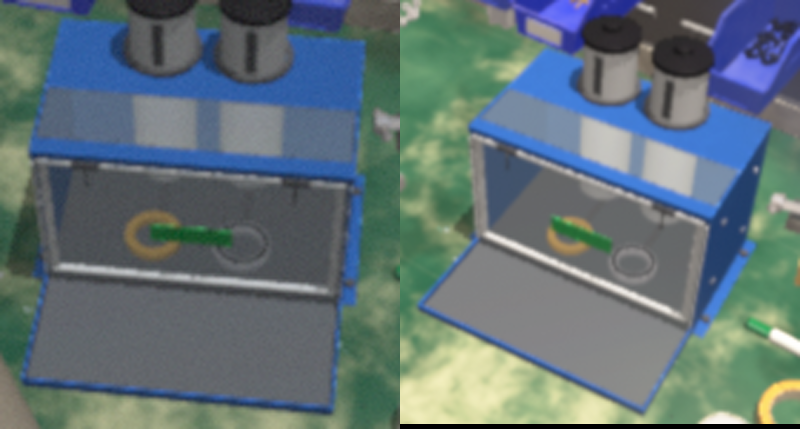

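```bash
cat > fit.py <<'E'
from h import *
from scipy.optimize import least_squares
np.set_printoptions(precision=3,suppress=True)
L=[[-.149,.17,.016],[-.149,-.17,.016],[-.004,.17,.222],[-.004,-.17,.222]]
M={"top":[[228.75,253],[336.2,262.8],[231.2,174.3],[346,183]],"scene":[[218.5,239.6],[313.3,284.2],[240.6,165.2],[343,202.6]]}
def W(q,X):
    c,s=np.cos(q[2]),np.sin(q[2]);X=np.atleast_2d(X)
    return np.c_[q[0]+c*X[:,0]-s*X[:,1],q[1]+s*X[:,0]+c*X[:,1],X[:,2]]
r=least_squares(lambda q:np.concatenate([(proj(n,W(q,L))-M[n]).ravel() for n in M]),[.59,.03,0])
print(r.x);print(r.fun.reshape(-1,2))
q=r.x
for k,uv in {"bearing":{"top":(304.4,205.8),"scene":(308.6,221.3)},"spacer":{"top":(273.9,202.3),"scene":(282.7,210.3)}}.items():
    for n in uv:
        X=ray(n,*uv[n],.020);d=X[:2]-q[:2];c,s=np.cos(q[2]),np.sin(q[2])
        print(k,n,X,"disp",[c*d[0]+s*d[1],-s*d[0]+c*d[1]])
E
python3 fit.py
```

```text
[0.586 0.04  0.109]
[[-0.681 -0.633]
 [ 1.65   0.4  ]
 [-0.439 -1.424]
 [-0.322 -0.346]
 [-0.783  0.073]
 [ 1.094  0.906]
 [-1.46  -1.302]
 [ 0.313  1.079]]
bearing top [0.651 0.001 0.02 ] disp [np.float64(0.06059922702489601), np.float64(-0.046071379095223505)]
bearing scene [0.654 0.001 0.02 ] disp [np.float64(0.06322185131579788), np.float64(-0.04622291142745478)]
spacer top [0.643 0.103 0.02 ] disp [np.float64(0.06387970939801055), np.float64(0.056061349782703294)]
spacer scene [0.644 0.1   0.02 ] disp [np.float64(0.06464689302022471), np.float64(0.05271319381200409)]
```

Call:
arm_command:
  plan:
    - {"dp": [0, 0, -50]}
    - {"dp": [0, 0, -50]}
    - {"dp": [0, 0, -50]}
    - {"dp": [0, 0, -50]}
    - {"dp": [0, 0, -50]}

```text
invalid input at $.plan[0]: expected keys dp, spin
```

Call:
arm_command:
  plan:
    - {"dp": [0, 0, -50], "spin": 0}
    - {"dp": [0, 0, -50], "spin": 0}
    - {"dp": [0, 0, -50], "spin": 0}
    - {"dp": [0, 0, -50], "spin": 0}
    - {"dp": [0, 0, -50], "spin": 0}

```text
clock: 1.3
position: [0.2005, 0.5912, 0.6572]
ee_rot: [0.163, 0.987, 0.0, 0.0]
ft_force: [0.3, 1.0, 0.4]
grip_width: 0.997
grasp_force: 0.0
```

```bash
python3 -c "
from h import *
o=manip.get_obs();print(o['clock'],o['joint_pos'],o['position'],o['ee_rot'])"
```

```text
1.3 [-1.28996186  0.3545476  -0.04366335  0.90889774  0.0159273   1.87745071
 -0.08216246] [0.2004564  0.59117949 0.65720078] [1.62707985e-01 9.86674149e-01 4.82597467e-04 5.20209216e-05]
```

Call:
arm_command:
  plan:
    - {"dp": [-38, -24, 0], "spin": 0}
    - {"dp": [-38, -24, 0], "spin": 0}
    - {"dp": [-38, -24, 0], "spin": 0}
    - {"dp": [-38, -24, 0], "spin": 0}
    - {"dp": [-38, -24, 0], "spin": 0}
  grip: 1
  newtons: 20

```text
clock: 1.8
position: [0.3429, 0.4155, 0.6549]
ee_rot: [0.163, 0.987, 0.0, 0.0]
ft_force: [0.6, 0.1, 0.5]
grip_width: 0.141
grasp_force: 0.0
```

Call:
arm_command:
  plan:
    - {"dp": [-38, -24, 0], "spin": 0}
    - {"dp": [-38, -24, 0], "spin": 0}
    - {"dp": [-38, -24, 0], "spin": 0}
    - {"dp": [-38, -24, 0], "spin": 0}
    - {"dp": [-38, -24, 0], "spin": 0}

```text
clock: 2.3
position: [0.4842, 0.2409, 0.655]
ee_rot: [0.163, 0.987, 0.0, 0.0]
ft_force: [-0.6, -0.2, 0.2]
grip_width: 0.0
grasp_force: 0.0
```

Call:
arm_command:
  plan:
    - {"dp": [-38, -24, 0], "spin": 0}
    - {"dp": [-38, -24, 0], "spin": 0}
    - {"dp": [0, 0, 0], "spin": -0.146}
    - {"dp": [0, 0, 0], "spin": -0.146}
    - {"dp": [0, 0, 0], "spin": -0.146}

```text
clock: 2.8
position: [0.5402, 0.1724, 0.6546]
ee_rot: [-0.058, 0.998, 0.0, -0.0]
ft_force: [0.5, 0.6, 0.8]
grip_width: 0.002
grasp_force: 0.0
```

```bash
cat > s.py <<'E'
from h import *
np.set_printoptions(precision=4,suppress=True)
q=[.586,.038,.109]
o=manip.get_obs();R=Ro.from_quat(o['ee_rot']).as_matrix();p=o['position'];D=Ro.from_euler('z',q[2]).as_matrix()
tip=p+R[:,2]*.173
print(o['clock'],'j',o['joint_pos'],'p',p);print('tool axes in disp (cols)\n',D.T@R)
print('tip disp',D.T@(tip-[q[0],q[1],0]),'az',np.arctan2(p[1],p[0]),'F',o['ft_force'])
E
python3 s.py
```

```text
2.8 j [-0.6043  0.2039  0.277   1.115  -0.0574  1.83    1.3398] p [0.5402 0.1724 0.6546]
tool axes in disp (cols)
 [[-1.     -0.0075 -0.0001]
 [-0.0075  1.      0.    ]
 [ 0.0001  0.     -1.    ]]
tip disp [-0.0309  0.1386  0.4816] az 0.3089331744247965 F [0.4693 0.6142 0.7639]
```

Call:
arm_command:
  plan:
    - {"dp": [0, -40, 0], "spin": 0}
    - {"dp": [0, -40, 0], "spin": 0}
    - {"dp": [0, -35, 0], "spin": 0}
    - {"dp": [0, 0, -50], "spin": 0}
    - {"dp": [0, 0, -50], "spin": 0}

```text
clock: 3.3
position: [0.552, 0.0569, 0.7528]
ee_rot: [-0.054, 0.999, 0.0, 0.001]
ft_force: [-78.2, -10.2, -1.0]
grip_width: 0.001
grasp_force: 0.0
```

```bash
python3 s.py
```

```text
3.3 j [-0.4371  0.2778  0.3959  0.821  -0.1204  2.0591  1.5678] p [0.552  0.0569 0.7528]
tool axes in disp (cols)
 [[-1.      0.0002  0.0012]
 [ 0.0002  1.      0.0003]
 [-0.0012  0.0003 -1.    ]]
tip disp [-0.0316  0.0225  0.5798] az 0.1026591136976457 F [-78.2286 -10.1989  -1.033 ]
```

Call:
arm_command:
  plan:
    - {"dp": [0, 0, 0], "spin": 0}
    - {"dp": [0, 0, 0], "spin": 0}

```text
clock: 3.5
position: [0.5518, 0.0582, 0.7538]
ee_rot: [-0.055, 0.998, 0.0, 0.002]
ft_force: [-0.1, 0.6, -1.0]
grip_width: 0.001
grasp_force: 0.0
```

```bash
python3 s.py; python3 -c "
from h import *
o=manip.get_obs();print(o['tau'],o['torque'],o['joint_velocities'])
cv2.imwrite('pics/s1.png',viewer.camera('scene'))"
```

```text
3.5 j [-0.4387  0.2776  0.3947  0.8188 -0.1196  2.058   1.5672] p [0.5518 0.0582 0.7538]
tool axes in disp (cols)
 [[-1.     -0.0017  0.0046]
 [-0.0017  1.     -0.0002]
 [-0.0046 -0.0002 -1.    ]]
tip disp [-0.031   0.0237  0.5808] az 0.10502871995403733 F [-0.079   0.6461 -0.9776]
[ 2.47204453e-01 -5.48857677e+01  4.21102390e+00 -3.83064616e+01
 -6.92529255e-02 -1.20240971e-01  3.16132908e-02] [ 0.04156453  0.00315896 -0.03809886] [-0.00570792  0.00221919 -0.01226566  0.0812071   0.00399532  0.00502594
 -0.00144696]
```

View pics/s1.png

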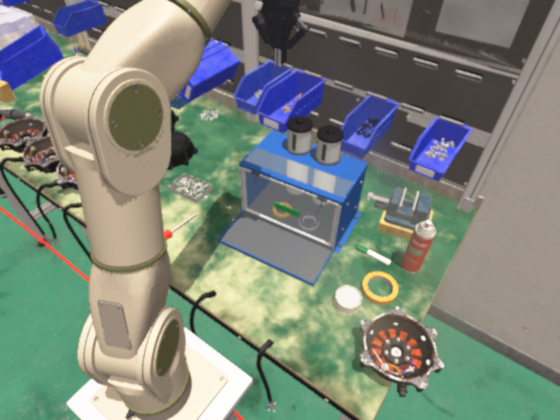

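Call:
arm_command:
  plan:
    - {"dp": [0, 0, -10], "spin": 0}
    - {"dp": [0, 0, -15], "spin": 0}
    - {"dp": [0, 0, -20], "spin": 0}
    - {"dp": [0, 0, -20], "spin": 0}
    - {"dp": [0, 0, -20], "spin": 0}

```text
clock: 4.05
position: [0.5259, 0.0554, 0.7871]
ee_rot: [-0.056, 0.998, 0.002, 0.035]
ft_force: [-0.8, 0.3, 0.6]
grip_width: -0.001
grasp_force: 0.0
```

```bash
python3 s.py
```

```text
4.05 j [-0.515   0.2297  0.4797  0.8061 -0.1243  2.058   1.57  ] p [0.5259 0.0554 0.7871]
tool axes in disp (cols)
 [[-0.9976 -0.0023  0.0695]
 [-0.0022  1.      0.0004]
 [-0.0695  0.0003 -0.9976]]
tip disp [-0.0459  0.0239  0.6145] az 0.10503416106223834 F [-0.7585  0.34    0.6285]
```

Call:
arm_command:
  plan:
    - {"dp": [-10, 0, -30], "spin": 0}
    - {"dp": [-20, 0, -40], "spin": 0}
    - {"dp": [-20, 0, -40], "spin": 0}
    - {"dp": [-20, 0, -40], "spin": 0}
    - {"dp": [-20, 0, -40], "spin": 0}

```text
clock: 4.55
position: [0.5298, 0.0564, 0.8502]
ee_rot: [-0.055, 0.992, 0.006, 0.117]
ft_force: [0.6, 0.3, 1.1]
grip_width: 0.003
grasp_force: 0.0
```

```bash
python3 s.py
```

```text
4.55 j [-0.4369  0.2892  0.4516  0.5796 -0.166   2.0579  1.57  ] p [0.5298 0.0564 0.8502]
tool axes in disp (cols)
 [[-0.9724 -0.0024  0.2334]
 [-0.0024  1.      0.0002]
 [-0.2334 -0.0004 -0.9724]]
tip disp [-0.0135  0.0244  0.6819] az 0.10596965098459776 F [0.5776 0.2644 1.1002]
```

Call:
arm_command:
  plan:
    - {"dp": [-20, 0, -40], "spin": 0}
    - {"dp": [-20, 0, -40], "spin": 0}
    - {"dp": [-20, 0, -40], "spin": 0}
    - {"dp": [-15, 0, -40], "spin": 0}
    - {"dp": [-10, 0, -40], "spin": 0}

```text
clock: 5.05
position: [0.4872, 0.0518, 0.9176]
ee_rot: [-0.054, 0.979, 0.011, 0.198]
ft_force: [0.4, 0.2, -1.0]
grip_width: 0.001
grasp_force: 0.0
```

```bash
python3 s.py
```

```text
5.05 j [-0.4598  0.2651  0.522   0.4423 -0.2055  2.0579  1.5683] p [0.4872 0.0518 0.9176]
tool axes in disp (cols)
 [[-0.9212 -0.0019  0.3891]
 [-0.0021  1.      0.0001]
 [-0.389  -0.0007 -0.9212]]
tip disp [-0.0294  0.0245  0.7582] az 0.10599590650071042 F [ 0.382   0.164  -0.9911]
```

Call:
arm_command:
  plan:
    - {"dp": [-10, 0, -45], "spin": 0}
    - {"dp": [-10, 0, -45], "spin": 0}
    - {"dp": [-10, 0, -45], "spin": 0}
    - {"dp": [-10, 0, -45], "spin": 0}
    - {"dp": [-10, 0, -45], "spin": 0}

```text
clock: 5.55
position: [0.384, 0.039, 0.9871]
ee_rot: [-0.053, 0.959, 0.016, 0.277]
ft_force: [0.4, 0.8, 0.5]
grip_width: 0.001
grasp_force: 0.0
```

```bash
python3 s.py
```

```text
5.55 j [-0.7972  0.1186  0.8318  0.4342 -0.1712  2.0581  1.563 ] p [0.384  0.039  0.9871]
tool axes in disp (cols)
 [[-0.846  -0.0021  0.5332]
 [-0.001   1.      0.0023]
 [-0.5332  0.0014 -0.846 ]]
tip disp [-0.1084  0.0234  0.8408] az 0.1012590224887161 F [0.3561 0.8297 0.4834]
```

Call:
arm_command:
  plan:
    - {"dp": [-25, 0, -40], "spin": 0}
    - {"dp": [-25, 0, -40], "spin": 0}
    - {"dp": [-25, 0, -40], "spin": 0}
    - {"dp": [-25, 0, -40], "spin": 0}
    - {"dp": [-25, 0, -40], "spin": 0}

```text
clock: 6.05
position: [0.3282, 0.0328, 1.0407]
ee_rot: [-0.052, 0.932, 0.021, 0.359]
ft_force: [0.0, -0.0, -0.1]
grip_width: -0.001
grasp_force: 0.0
```

```bash
python3 s.py
```

```text
6.05 j [-0.7834  0.1163  0.9099  0.2647 -0.2569  2.0581  1.5609] p [0.3282 0.0328 1.0407]
tool axes in disp (cols)
 [[-0.7415 -0.0027  0.6709]
 [-0.001   1.      0.003 ]
 [-0.6709  0.0015 -0.7415]]
tip disp [-0.1408  0.0233  0.9124] az 0.09948184107223802 F [ 0.0208 -0.0226 -0.1043]
```

Call:
arm_command:
  plan:
    - {"dp": [20, -4, 26], "spin": 0}
    - {"dp": [27, -4, 36], "spin": 0}
    - {"dp": [27, -4, 36], "spin": 0}
    - {"dp": [27, -4, 36], "spin": 0}
    - {"dp": [27, -4, 36], "spin": 0}

```text
clock: 6.55
position: [0.3359, 0.0064, 0.9095]
ee_rot: [-0.027, 0.94, 0.049, 0.336]
ft_force: [2.5, -1.8, 0.4]
grip_width: -0.001
grasp_force: 0.0
```

Call:
arm_command:
  plan:
    - {"dp": [27, -4, 36], "spin": 0}
    - {"dp": [27, -4, 36], "spin": 0}
    - {"dp": [27, -4, 36], "spin": 0}
    - {"dp": [27, -4, 36], "spin": 0}
    - {"dp": [27, -4, 36], "spin": 0}

```text
clock: 7.05
position: [0.34, 0.0064, 0.7615]
ee_rot: [-0.033, 0.94, 0.046, 0.336]
ft_force: [0.8, 0.1, 1.4]
grip_width: 0.0
grasp_force: 0.0
```

```bash
python3 s.py
```

```text
7.05 j [-0.4782 -0.5     0.1491  1.5481  0.1692  1.4009  1.35  ] p [0.34   0.0064 0.7615]
tool axes in disp (cols)
 [[-0.7711  0.0159  0.6365]
 [ 0.0535  0.9978  0.0399]
 [-0.6344  0.0648 -0.7703]]
tip disp [-0.1379  0.0022  0.6283] az 0.018716050815992282 F [0.7575 0.1189 1.3824]
```

Call:
arm_command:
  plan:
    - {"dp": [3, -6, 42], "spin": 0}
    - {"dp": [3, -6, 42], "spin": 0}
    - {"dp": [3, -6, 42], "spin": 0}
    - {"dp": [3, -6, 42], "spin": 0}
    - {"dp": [3, -6, 42], "spin": 0}

```text
clock: 7.55
position: [0.4637, -0.0013, 0.5883]
ee_rot: [-0.033, 0.94, 0.046, 0.336]
ft_force: [0.8, 1.1, 0.3]
grip_width: -0.001
grasp_force: 0.0
```

```bash
python3 s.py
```

```text
7.55 j [-0.5152 -0.3576  0.3186  1.8233  0.1374  0.9668  1.4271] p [ 0.4637 -0.0013  0.5883]
tool axes in disp (cols)
 [[-0.7705  0.0162  0.6372]
 [ 0.0537  0.9978  0.0395]
 [-0.6351  0.0646 -0.7697]]
tip disp [-0.0156 -0.0189  0.4551] az -0.002810424704286666 F [0.8179 1.1126 0.2898]
```

Call:
arm_command:
  plan:
    - {"dp": [28, -6, 25], "spin": 0}
    - {"dp": [28, -6, 25], "spin": 0}
    - {"dp": [28, -6, 25], "spin": 0}
    - {"dp": [28, -6, 25], "spin": 0}
    - {"dp": [28, -6, 25], "spin": 0}

```text
clock: 8.05
position: [0.436, -0.0217, 0.4012]
ee_rot: [-0.033, 0.94, 0.046, 0.336]
ft_force: [0.1, -0.4, -0.3]
grip_width: -0.005
grasp_force: 0.0
```

```bash
python3 s.py
```

```text
8.05 j [-0.4942 -0.3811  0.3871  2.2176  0.1506  0.5898  1.4638] p [ 0.436  -0.0217  0.4012]
tool axes in disp (cols)
 [[-0.7706  0.0159  0.6371]
 [ 0.0535  0.9978  0.0398]
 [-0.6351  0.0647 -0.7697]]
tip disp [-0.0454 -0.0361  0.268 ] az -0.04972241371049096 F [ 0.0529 -0.4264 -0.2969]
```

```bash
cat > fk.py <<'E'
from h import *
from scipy.optimize import least_squares
np.set_printoptions(precision=4,suppress=True)
rz=lambda a:Ro.from_euler('z',a).as_matrix(); ry=lambda a:Ro.from_euler('y',a).as_matrix()
def fk(j,k):
    h,a,b,c,e1,e2,e3=k
    R=rz(-j[0])@ry(j[1]); p=np.array([0,0,h])+R@[e1,0,a]
    R=R@rz(-j[2])@ry(j[3]); p=p+R@[e2,0,b]
    R=R@rz(-j[4])@ry(j[5]); p=p+R@[e3,0,c]
    return p,R@rz(-j[6])
J=[[-1.267,.332,-.065,1.46,.022,1.35,-.088],[-1.28996,.35455,-.04366,.9089,.01593,1.87745,-.08216],[-.6043,.2039,.277,1.115,-.0574,1.83,1.3398],
[-.4387,.2776,.3947,.8188,-.1196,2.058,1.5672],[-.515,.2297,.4797,.8061,-.1243,2.058,1.57],[-.4369,.2892,.4516,.5796,-.166,2.0579,1.57],[-.4598,.2651,.522,.4423,-.2055,2.0579,1.5683],
[-.7972,.1186,.8318,.4342,-.1712,2.0581,1.563],[-.7834,.1163,.9099,.2647,-.2569,2.0581,1.5609],[-.4782,-.5,.1491,1.5481,.1692,1.4009,1.35],[-.4942,-.3811,.3871,2.2176,.1506,.5898,1.4638]]
X=np.array([[.2005,.592,.405],[.20046,.59118,.6572],[.5402,.1724,.6546],[.5518,.0582,.7538],[.5259,.0554,.7871],[.5298,.0564,.8502],[.4872,.0518,.9176],[.384,.039,.9871],[.3282,.0328,1.0407],[.34,.0064,.7615],[.436,-.0217,.4012]])
r=least_squares(lambda k:np.concatenate([fk(j,k)[0]-x for j,x in zip(J,X)]),[.3,.47,.48,.23,0,0,0]);K=r.x
lo=np.array([-2.6,-.5,-1.47,.16,-1.27,.06,-2.6]);hi=np.array([2.6,2.12,1.34,2.42,4.41,2.06,2.6])
def ik(p,R,j0):
    f=lambda j:np.r_[(fk(j,K)[0]-p)*10,(Ro.from_matrix(fk(j,K)[1].T@R)).as_rotvec()*3,(j-j0)*1e-4]
    s=least_squares(f,j0,bounds=(lo-1e-6,hi+1e-6));return s.x,np.linalg.norm(s.fun[:6])
E
python3 - <<'E'
from fk import *
print(K,np.abs(r.fun).max()); j=np.array(J[-1]); print(fk(j,K)[1])
D=rz(.109)
for tilt in (.5,.6,.69,.785):
    R=D@ry(np.pi-tilt)   # tool x=-x, y=+y
    for tip in ([-.05,-.046,.06],[0,-.046,.05],[.062,-.046,.012],[-.05,-.046,.012]):
        T=np.array([.586,.038,0])+D@tip; s,e=ik(T-R[:,2]*.173,R,np.clip(j,lo+.01,hi-.01)); print(tilt,tip,s,e)
E
```

```text
[ 0.2396  0.4554  0.4823  0.2037 -0.0843 -0.0157 -0.0869] 0.047524361151429356
[[ 0.0928 -0.7718  0.6291]
 [-0.9936 -0.0307  0.1089]
 [-0.0647 -0.6351 -0.7697]]
0.5 [-0.05, -0.046, 0.06] [-0.3259  0.0772  0.2994  2.339  -0.2543  0.237   0.3083] 1.0301739827875813e-08
0.5 [0, -0.046, 0.05] [-0.4204  0.2231  0.3616  2.2388 -0.4366  0.2114  0.4272] 7.151116630670749e-09
0.5 [0.062, -0.046, 0.012] [-0.3134  0.4319  0.244   2.0945 -0.6692  0.1576  0.6302] 5.77922622139168e-09
0.5 [-0.05, -0.046, 0.012] [-0.3741  0.2192  0.2816  2.3504 -0.6311  0.0983  0.6087] 9.03050447176667e-09
0.6 [-0.05, -0.046, 0.06] [-0.3603  0.0823  0.2784  2.4041 -0.5221  0.0671  0.53  ] 7.361398093397198e-09
0.6 [0, -0.046, 0.05] [-0.4673  0.232   0.3353  2.2818 -0.8444  0.06    0.7749] 4.698356206353026e-07
0.6 [0.062, -0.046, 0.012] [-0.3829  0.4444  0.2443  2.0932 -1.27    0.06    1.1675] 0.008463856624475694
0.6 [-0.05, -0.046, 0.012] [-0.7832  0.2243  0.5658  2.3671 -1.27    0.06    1.1047] 0.12959597042116122
0.69 [-0.05, -0.046, 0.06] [ 0.7692  0.0588 -0.7406  2.3968 -1.268   0.06    1.3997] 1.2022834679417449e-07
0.69 [0, -0.046, 0.05] [-0.4675  0.2187  0.3142  2.2647 -1.27    0.06    1.1887] 0.18002525640802833
0.69 [0.062, -0.046, 0.012] [-0.228   0.4096  0.1121  2.1055 -1.27    0.06    1.2319] 0.2908077431777817
0.69 [-0.05, -0.046, 0.012] [ 1.0275  0.1516 -0.9463  2.42   -1.27    0.06    1.501 ] 0.2722426290051646
0.785 [-0.05, -0.046, 0.06] [ 0.7076  0.0053 -0.6727  2.4163 -1.27    0.0937  1.3814] 0.30334022921793535
0.785 [0, -0.046, 0.05] [ 1.4699  0.1255 -1.3816  2.42   -1.27    0.06    1.502 ] 0.328153282887126
0.785 [0.062, -0.046, 0.012] [ 0.1029  0.3798 -0.1684  2.1233 -1.27    0.06    1.3567] 0.5809032077032192
0.785 [-0.05, -0.046, 0.012] [ 0.9739  0.1415 -0.8962  2.42   -1.27    0.06    1.4919] 0.5475736208300838
```

```bash
python3 - <<'E'
s=open('fk.py').read()
s=s.replace("h,a,b,c,e1,e2,e3=k","h,a,b,c,e1,e2,e3,e4,e5=k").replace("R=R@rz(-j[2])@ry(j[3])","R=R@rz(-j[2]); p=p+R@[e4,0,0]; R=R@ry(j[3])").replace("R=R@rz(-j[4])@ry(j[5])","R=R@rz(-j[4]); p=p+R@[e5,0,0]; R=R@ry(j[5])").replace("R@rz(-j[6])","R@rz(np.pi/2-j[6])").replace("0,0,0]);K","0,0,0,0,0]);K")
open('fk.py','w').write(s)
E
cat > t.py <<'E'
from fk import *
print(K,r.fun.reshape(-1,3)[[0,1,-1]],np.abs(r.fun).max()); j=np.array(J[-1])
D=rz(.109)
for tilt in (.4,.5,.6,.69,.785):
    R=D@ry(np.pi-tilt); R=D@np.c_[[-np.cos(tilt),0,-np.sin(tilt)],[0,1,0],[np.sin(tilt),0,-np.cos(tilt)]]
    for tip in ([-.05,-.046,.1],[0,-.046,.05],[.062,-.046,.012],[-.055,-.046,.012]):
        T=np.array([.586,.038,0])+D@tip; o=[]
        for j0 in (j,[-.49,.2,.38,2,3.1,.3,-1.4],[-.1,.2,0,2,1.5,.3,0.]):
            s,e=ik(T-R[:,2]*.173,R,np.clip(j0,lo+.01,hi-.01)); o+=[s,round(e,4)] if e<.02 else ['-']
        print(tilt,tip,*o)
E
python3 t.py
```

```text
[ 0.2616  0.4222  0.4908  0.1473 -0.0968 -0.1121 -0.0074  0.0958  0.1132] [[-0.0488  0.0119  0.0003]
 [-0.0472  0.0108  0.0009]
 [ 0.0002 -0.0061 -0.0014]] 0.04877456812922257
0.4 [-0.05, -0.046, 0.1] [-0.593   0.0024  0.5496  2.2027 -0.0521  0.5381  1.6755] 0.0 [-1.3479 -0.4997  0.9266  2.3799  0.7408  0.8018  0.8168] 0.0 [-0.8063 -0.0378  0.7022  2.2304  0.0402  0.5403  1.55  ] 0.0
0.4 [0, -0.046, 0.05] [-0.2715  0.234   0.3428  2.0956 -0.3246  0.4479  1.9934] 0.0 - [ 0.5777  0.241  -0.4765  2.101   0.0369  0.4362  1.7842] 0.0
0.4 [0.062, -0.046, 0.012] [-0.177   0.4195  0.2722  1.9527 -0.4333  0.4188  2.0955] 0.0 - [ 0.8267  0.4941 -0.8969  2.0777  0.7927  0.442   1.0737] 0.0
0.4 [-0.055, -0.046, 0.012] [-0.1782  0.1994  0.2964  2.2514 -0.436   0.3349  2.1677] 0.0 [ 1.4461  0.2519 -1.2936  2.4163  0.4291  0.2925  1.4988] 0.0 [ 0.6806  0.2076 -0.5034  2.2578 -0.0674  0.3201  1.9453] 0.0
0.5 [-0.05, -0.046, 0.1] [-0.6536 -0.0591  0.5758  2.2873  0.0347  0.4043  1.581 ] 0.0 [-1.1477 -0.3282  0.804   2.4174  0.6734  0.5474  0.8564] 0.0 [-0.7925 -0.0953  0.6557  2.3089  0.1636  0.4122 
[... 637 characters left out ...]
05] - - -
0.6 [0.062, -0.046, 0.012] [ 0.2662  0.3825 -0.2998  2.1138  0.5311  0.0736  1.1822] 0.0 [ 0.1718  0.3758 -0.2359  2.1285  0.6559  0.06    1.0144] 0.0 [ 0.1718  0.3758 -0.2359  2.1285  0.6559  0.06    1.0144] 0.0
0.6 [-0.055, -0.046, 0.012] - - -
0.69 [-0.05, -0.046, 0.1] [-0.5525 -0.0979  0.4683  2.4176  0.1595  0.1229  1.4582] 0.0 [-0.5482 -0.0976  0.4539  2.4194  0.205   0.1223  1.4044] 0.0 [-0.5479 -0.0976  0.4528  2.4196  0.2084  0.1222  1.4003] 0.0
0.69 [0, -0.046, 0.05] - - -
0.69 [0.062, -0.046, 0.012] - - -
0.69 [-0.055, -0.046, 0.012] - - -
0.785 [-0.05, -0.046, 0.1] - - -
0.785 [0, -0.046, 0.05] - - -
0.785 [0.062, -0.046, 0.012] - - -
0.785 [-0.055, -0.046, 0.012] - - -
```

```bash
python3 - <<'E'
s=open('fk.py').read()
s=s.replace("e4,e5=k","e4,e5,y1,y2,y3,y0=k").replace("[e1,0,a]","[e1,y1,a]").replace("[e2,0,b]","[e2,y2,b]").replace("[e3,0,c]","[e3,y3,c]").replace("p=np.array([0,0,h])","p=np.array([0,0,h])+rz(-j[0])@[0,y0,0]").replace("0,0,0,0,0]);K","0,0,0,0,0,0,0,0,0]);K").replace("zip(J,X)])","zip(J,X)]+[k*1e-5])")
open('fk.py','w').write(s)
s=open('t.py').read().replace("r.fun.reshape(-1,3)[[0,1,-1]]","''");open('t.py','w').write(s)
E
python3 t.py
```

```text
[ 0.2582  0.4487  0.49    0.1698  0.0001  0.0002  0.     -0.0001 -0.0003
 -0.0107 -0.0236 -0.0002 -0.0111]  0.00014267762039582577
0.4 [-0.05, -0.046, 0.1] [-0.4756  0.0096  0.4382  2.1984 -0.0619  0.5362  1.6884] 0.0 [-0.3756  0.0139  0.3363  2.194  -0.0614  0.5361  1.6859] 0.0 [ 0.0409  0.0323 -0.086   2.174  -0.0436  0.5366  1.6682] 0.0
0.4 [0, -0.046, 0.05] [-0.2845  0.2132  0.2525  2.1104 -0.1842  0.4308  1.7838] 0.0 - [ 0.7302  0.3336 -0.856   2.0604  0.4879  0.497   1.2437] 0.0
0.4 [0.062, -0.046, 0.012] [-0.1611  0.3906  0.1178  1.9687 -0.1677  0.3895  1.7612] 0.0 - [ 0.6029  0.5195 -0.774   1.9282  0.7061  0.5098  1.0815] 0.0
0.4 [-0.055, -0.046, 0.012] [-0.2448  0.1829  0.2126  2.2564 -0.209   0.3129  1.8225] 0.0 - [ 0.8121  0.3125 -0.9048  2.2064  0.5804  0.3878  1.1589] 0.0
0.5 [-0.05, -0.046, 0.1] [-0.5004 -0.0414  0.461   2.2804 -0.0438  0.3999  1.6808] 0.0 [-0.8699 -0.0802  0.8292  2.2936  0.0509  0.4039  1.6108] 0.0 [-0.1358 -0.019   0.0965  2.2639 -0.0819  0.3989  1.7083] 0.0
0.5 [0, -0.046, 0.05] [-0.2255  0.1803  0.1895  2.1884 -0.228   0.2832  1.8353] 0.0 - [ 0.82
[... 1498 characters left out ...]
8 -0.1218  2.1761  3.2125  0.0776 -1.5681] 0.0 [ 0.4705  0.4153 -0.5607  2.1561  2.0473  0.1462 -0.2982] 0.0
0.69 [-0.055, -0.046, 0.012] - [ 0.6715  0.232  -0.7032  2.4199  2.76    0.1557 -1.0288] 0.0 [ 0.9686  0.3212 -1.0054  2.4093  2.3234  0.2023 -0.5166] 0.0
0.785 [-0.05, -0.046, 0.1] - [ 1.2609 -0.021  -1.2288  2.42    4.2601  0.1254 -2.6   ] 0.0138 -
0.785 [0, -0.046, 0.05] - [-0.169   0.1705  0.1416  2.3868  3.4977  0.2114 -1.8801] 0.0 [ 0.9849  0.3545 -1.0496  2.3355  2.3713  0.2379 -0.5463] 0.0
0.785 [0.062, -0.046, 0.012] - [-0.0997  0.3684  0.0598  2.243   3.3808  0.2611 -1.7713] 0.0 [ 0.7254  0.5197 -0.8261  2.2032  2.4069  0.3129 -0.5382] 0.0
0.785 [-0.055, -0.046, 0.012] - - -
```

Call:
arm_command:
  plan:
    - {"dp": [20, -4, 24], "spin": 0}
    - {"dp": [20, -4, 24], "spin": 0}
    - {"dp": [20, -4, 24], "spin": 0}
    - {"dp": [20, -4, 24], "spin": 0}
    - {"dp": [14, -3, 17], "spin": 0}

```text
clock: 8.55
position: [0.436, -0.0314, 0.2529]
ee_rot: [-0.033, 0.94, 0.045, 0.335]
ft_force: [0.9, -0.2, -0.4]
grip_width: 0.001
grasp_force: 0.0
```

```bash
python3 s.py
```

```text
8.55 j [-0.707  -0.1748  0.6984  2.4048 -0.0547  0.1906  1.7138] p [ 0.436  -0.0314  0.2529]
tool axes in disp (cols)
 [[-0.7718  0.0168  0.6357]
 [ 0.0534  0.9978  0.0384]
 [-0.6337  0.0636 -0.771 ]]
tip disp [-0.0466 -0.046   0.1195] az -0.07186667307685655 F [ 0.9386 -0.2394 -0.3958]
```

Call:
arm_command:
  plan:
    - {"dp": [-1, 0, 11], "spin": 0}
    - {"dp": [-1, 0, 11], "spin": 0}
    - {"dp": [-1, -1, 11], "spin": 0}
    - {"dp": [-1, 0, 11], "spin": 0}
    - {"dp": [-1, 0, 11], "spin": 0}

```text
clock: 9.05
position: [0.464, -0.0247, 0.2253]
ee_rot: [-0.033, 0.942, 0.048, 0.332]
ft_force: [-1.1, 0.4, -0.5]
grip_width: -0.003
grasp_force: 0.0
```

```bash
python3 s.py
```

```text
9.05 j [-1.2764 -0.0484  1.3036  2.3747 -0.7037  0.1438  2.351 ] p [ 0.464  -0.0247  0.2253]
tool axes in disp (cols)
 [[-0.7766  0.0139  0.6298]
 [ 0.0537  0.9976  0.0441]
 [-0.6277  0.0681 -0.7755]]
tip disp [-0.0192 -0.0415  0.0911] az -0.05326888362134672 F [-1.1144  0.3996 -0.4838]
```

Call:
arm_command:
  plan:
    - {"dp": [-3, -3, 8], "spin": 0}
    - {"dp": [-3, 0, 8], "spin": 0}
    - {"dp": [-3, 0, 8], "spin": 0}

```text
clock: 9.35
position: [0.4757, -0.025, 0.2243]
ee_rot: [-0.034, 0.942, 0.044, 0.332]
ft_force: [0.2, -0.4, 0.8]
grip_width: 0.002
grasp_force: 0.0
```

```bash
python3 s.py
```

```text
9.35 j [-0.846   0.0438  0.8684  2.3414 -0.9928  0.1726  2.5874] p [ 0.4757 -0.025   0.2243]
tool axes in disp (cols)
 [[-0.7764  0.0166  0.63  ]
 [ 0.0505  0.9981  0.036 ]
 [-0.6282  0.0598 -0.7758]]
tip disp [-0.0075 -0.0444  0.0901] az -0.052416194045583786 F [ 0.1759 -0.3683  0.8372]
```

Call:
arm_command:
  plan:
    - {"dp": [-6, 1, -8], "spin": 0}
    - {"dp": [-12, 1, -15], "spin": 0}
    - {"dp": [-19, 2, -23], "spin": 0}
    - {"dp": [-19, 2, -23], "spin": 0}
    - {"dp": [-19, 2, -23], "spin": 0}

```text
clock: 9.85
position: [0.4754, -0.0229, 0.3154]
ee_rot: [-0.036, 0.942, 0.049, 0.329]
ft_force: [1.0, 0.7, -0.3]
grip_width: -0.002
grasp_force: 0.0
```

```bash
python3 s.py
```

```text
9.85 j [-0.6854 -0.1834  0.6401  2.2552  0.0053  0.3631  1.627 ] p [ 0.4754 -0.0229  0.3154]
tool axes in disp (cols)
 [[-0.7803  0.0088  0.6254]
 [ 0.0503  0.9975  0.0487]
 [-0.6234  0.0695 -0.7788]]
tip disp [-0.0084 -0.04    0.1807] az -0.04804868244791941 F [ 1.0458  0.7164 -0.2897]
```

Call:
arm_command:
  plan:
    - {"dp": [20, 0, -22], "spin": 0}
    - {"dp": [20, 0, -20], "spin": 0}
    - {"dp": [10, 0, -8], "spin": 0}
    - {"dp": [10, 0, -8], "spin": 0}
    - {"dp": [10, 0, -8], "spin": 0}

```text
clock: 10.35
position: [0.3834, -0.0318, 0.3238]
ee_rot: [-0.037, 0.942, 0.051, 0.329]
ft_force: [0.8, -0.1, 1.5]
grip_width: 0.002
grasp_force: 0.0
```

```bash
python3 s.py
```

```text
10.35 j [-0.3532 -0.4151  0.3152  2.414   0.0376  0.4515  1.6027] p [ 0.3834 -0.0318  0.3238]
tool axes in disp (cols)
 [[-0.7795  0.0045  0.6264]
 [ 0.0482  0.9974  0.0529]
 [-0.6246  0.0714 -0.7777]]
tip disp [-0.1006 -0.0382  0.1893] az -0.08284790166441569 F [ 0.8419 -0.1092  1.5147]
```

Call:
arm_command:
  plan:
    - {"dp": [8, 0, 0], "spin": 0}
    - {"dp": [15, 0, 0], "spin": 0}
    - {"dp": [20, 0, 0], "spin": 0}
    - {"dp": [20, 0, 0], "spin": 0}
    - {"dp": [20, 0, 0], "spin": 0}

```text
clock: 10.85
position: [0.3576, -0.0381, 0.3329]
ee_rot: [-0.035, 0.943, 0.044, 0.327]
ft_force: [0.3, -0.4, 0.3]
grip_width: -0.0
grasp_force: 0.0
```

```bash
python3 s.py
```

```text
10.85 j [ 0.4331 -0.432  -0.3122  2.415  -0.5947  0.5524  2.1678] p [ 0.3576 -0.0381  0.3329]
tool axes in disp (cols)
 [[-0.7828  0.014   0.6222]
 [ 0.0482  0.9981  0.0382]
 [-0.6205  0.0599 -0.782 ]]
tip disp [-0.1277 -0.0442  0.1976] az -0.10604033919536739 F [ 0.3153 -0.3593  0.3337]
```

Call:
arm_command:
  plan:
    - {"dp": [30, 0, 0], "spin": 0}
    - {"dp": [30, 0, 0], "spin": 0}
    - {"dp": [30, 0, 0], "spin": 0}
    - {"dp": [30, 0, 0], "spin": 0}
    - {"dp": [30, 0, 0], "spin": 0}

```text
clock: 11.35
position: [0.3396, -0.0636, 0.3131]
ee_rot: [-0.038, 0.953, 0.05, 0.295]
ft_force: [-0.2, -0.4, 0.0]
grip_width: -0.003
grasp_force: 0.0
```

```bash
python3 s.py
```

```text
11.35 j [ 1.1053 -0.5    -0.7448  2.4157 -0.9841  0.7815  2.6037] p [ 0.3396 -0.0636  0.3131]
tool axes in disp (cols)
 [[-0.8223  0.0072  0.569 ]
 [ 0.0479  0.9973  0.0565]
 [-0.5671  0.0737 -0.8204]]
tip disp [-0.1575 -0.0644  0.1712] az -0.18511893899947673 F [-0.1798 -0.4018  0.0113]
```

Call:
arm_command:
  plan:
    - {"dp": [0, 0, 0], "spin": 0.15}
    - {"dp": [0, 0, 0], "spin": 0.15}
    - {"dp": [20, -6, 0], "spin": 0}
    - {"dp": [30, -9, 0], "spin": 0}
    - {"dp": [30, -9, 0], "spin": 0}

```text
clock: 11.85
position: [0.3259, -0.09, 0.2989]
ee_rot: [0.1, 0.955, 0.099, 0.26]
ft_force: [-0.9, -0.7, -0.2]
grip_width: -0.004
grasp_force: 0.0
```

```bash
python3 s.py
```

```text
11.85 j [ 1.3336 -0.5    -0.8422  2.4155 -1.032   0.8883  2.4558] p [ 0.3259 -0.09    0.2989]
tool axes in disp (cols)
 [[-0.8138  0.2433  0.5279]
 [ 0.3331  0.9394  0.0806]
 [-0.4763  0.2414 -0.8455]]
tip disp [-0.1812 -0.085   0.1526] az -0.26951549090656746 F [-0.9441 -0.7361 -0.249 ]
```

Call:
arm_command:
  plan:
    - {"dp": [-22, 16, 3], "spin": 0}
    - {"dp": [-22, 16, 3], "spin": 0}
    - {"dp": [-22, 16, 3], "spin": 0}
    - {"dp": [-22, 16, 3], "spin": 0}
    - {"dp": [-22, 16, 3], "spin": 0}

```text
clock: 12.35
position: [0.4387, -0.0372, 0.3587]
ee_rot: [0.1, 0.955, 0.098, 0.26]
ft_force: [-0.6, -0.8, 0.2]
grip_width: -0.002
grasp_force: 0.0
```

```bash
python3 s.py
```

```text
12.35 j [ 1.4497 -0.4213 -1.1399  2.1482 -0.9198  0.8446  2.133 ] p [ 0.4387 -0.0372  0.3587]
tool axes in disp (cols)
 [[-0.8131  0.2443  0.5283]
 [ 0.3332  0.9396  0.0783]
 [-0.4773  0.2397 -0.8454]]
tip disp [-0.0632 -0.0452  0.2124] az -0.08453002853782715 F [-0.6142 -0.8141  0.2345]
```

```bash
cat > sim.py <<'E'
from fk import *
D=rz(.109)
def run(wps,spin=0,Nspin=8,verbose=1):
    o=manip.get_obs(); j=np.array(o['joint_pos']); p,R=fk(j,K); print('chk',p-o['position'])
    def step(j,p,R):
        for _ in range(4):
            cp,cR=fk(j,K); e=np.r_[p-cp,Ro.from_matrix(R@cR.T).as_rotvec()*.3]
            Jm=np.zeros((6,7))
            for i in range(7):
                d=j.copy();d[i]+=1e-5;q,Q=fk(d,K);Jm[:,i]=np.r_[q-cp,Ro.from_matrix(Q@cR.T).as_rotvec()*.3]/1e-5
            j=np.clip(j+Jm.T@np.linalg.solve(Jm@Jm.T+1e-6*np.eye(6),e),lo,hi)
        return j,np.linalg.norm(e)
    for i in range(Nspin): R=R@rz(spin/Nspin); j,e=step(j,p,R)
    print('spun',j,e)
    t=D.T@(p+R[:,2]*.173-[.586,.038,0])
    for w in wps:
        for s in np.linspace(0,1,9)[1:]:
            T=np.array([.586,.038,0])+D@(t+(np.array(w)-t)*s); j,e=step(j,T-R[:,2]*.173,R)
        t=np.array(w); print(w,j,round(e,4))
W=[[-.04,-.046,.1],[.01,-.046,.07],[.05,-.046,.05],[.056,-.046,.018],[0,-.046,.018],[-.06,-.046,.018],[-.07,-.046,.08]]
E
python3 -c "
from sim import *
run(W,1.10);run(W,-.4)"
```

```text
chk [-0.0002 -0.0002  0.0001]
spun [ 1.5657 -0.5    -1.1903  2.147  -1.0362  0.9259  1.118 ] 0.007119694670361089
[-0.04, -0.046, 0.1] [ 1.8849 -0.2783 -1.47    2.2421 -1.0517  0.5497  1.2223] 0.1264
[0.01, -0.046, 0.07] [ 0.8088  0.0453 -0.9373  2.3261 -1.2402  0.06    1.3979] 0.3114
[0.05, -0.046, 0.05] [-0.8438  0.4316  0.9761  2.1314 -1.27    0.5021  1.3422] 0.0049
[0.056, -0.046, 0.018] [-0.5742  0.4132  0.6546  2.1183 -1.27    0.3806  1.3924] 0.0081
[0, -0.046, 0.018] [-0.5157  0.2849  0.5807  2.248  -1.27    0.3055  1.4404] 0.0013
[-0.06, -0.046, 0.018] [-0.5019  0.155   0.5703  2.384  -1.2636  0.2517  1.4878] 0.0
[-0.07, -0.046, 0.08] [-0.6275 -0.0691  0.6748  2.378  -0.4226  0.3032  0.6909] 0.0
chk [-0.0002 -0.0002  0.0001]
spun [ 1.3643 -0.369  -1.0919  2.1494 -0.8465  0.8021  2.476 ] 7.037985650030773e-14
[-0.04, -0.046, 0.1] [ 1.3077  0.1467 -1.2856  2.2194 -0.084   0.3428  1.8969] 0.0
[0.01, -0.046, 0.07] [ 0.8722  0.2853 -0.9121  2.1375  0.2364  0.2867  1.5961] 0.0
[0.05, -0.046, 0.05] [ 0.6816  0.3738 -0.746   2.0596  0.3586  0.2679  1.4824] 0.0
[0.056, -0.046, 0.018] [ 0.5761  0.4245 -0.6351  2.0607  0.4263  0.2022  1.42  ] 0.0
[0, -0.046, 0.018] [ 0.7114  0.3453 -0.7382  2.189   0.3788  0.1603  1.471 ] 0.0
[-0.06, -0.046, 0.018] [ 0.9665  0.2747 -0.9512  2.3175  0.2971  0.1298  1.5722] 0.0
[-0.07, -0.046, 0.08] [ 1.5449  0.1995 -1.47    2.2968  0.0517  0.296   1.8096] 0.0216
```

Call:
arm_command:
  plan:
    - {"dp": [0, 0, 0], "spin": -0.13}
    - {"dp": [0, 0, 0], "spin": -0.13}
    - {"dp": [0, 0, 0], "spin": -0.14}

```text
clock: 12.65
position: [0.4379, -0.0379, 0.3583]
ee_rot: [-0.094, 0.956, 0.044, 0.275]
ft_force: [-1.2, -0.1, -0.0]
grip_width: -0.001
grasp_force: 0.0
```

```bash
cat > go.py <<'E'
import sys
from h import *
D=Ro.from_euler('z',.109).as_matrix();o=manip.get_obs();R=D.T@Ro.from_quat(o['ee_rot']).as_matrix()
tip=D.T@(o['position']-[.586,.038,0])+R[:,2]*.173
for a in sys.argv[1:]:
    w=np.array(eval(a));print(a,np.round((R.T@(w-tip))*1000,1));tip=w
E
python3 s.py; python3 go.py [-.04,-.046,.1] [.01,-.046,.07] [.05,-.046,.05]
```

```text
12.65 j [ 1.3626 -0.3691 -1.0888  2.1514 -0.847   0.8019  2.4836] p [ 0.4379 -0.0379  0.3583]
tool axes in disp (cols)
 [[-0.8436 -0.0958  0.5284]
 [-0.0641  0.9949  0.078 ]
 [-0.5331  0.0319 -0.8454]]
tip disp [-0.064  -0.0459  0.212 ] az -0.08634411497152057 F [-1.1799 -0.1111 -0.0174]
[-.04,-.046,.1] [ 39.5  -6.  107.4]
[.01,-.046,.07] [-26.2  -5.7  51.8]
[.05,-.046,.05] [-23.1  -4.5  38. ]
```

Call:
arm_command:
  plan:
    - {"dp": [5, -1, 13], "spin": 0}
    - {"dp": [5, -1, 14], "spin": 0}
    - {"dp": [5, 0, 13], "spin": 0}
    - {"dp": [5, -1, 14], "spin": 0}
    - {"dp": [5, -1, 13], "spin": 0}

```text
clock: 13.15
position: [0.4525, -0.0362, 0.2874]
ee_rot: [-0.092, 0.956, 0.044, 0.274]
ft_force: [-0.2, 0.6, -1.0]
grip_width: 0.0
grasp_force: 0.0
```

Call:
arm_command:
  plan:
    - {"dp": [5, -1, 13], "spin": 0}
    - {"dp": [5, -1, 13], "spin": 0}
    - {"dp": [5, 0, 14], "spin": 0}

```text
clock: 13.45
position: [0.46, -0.037, 0.2501]
ee_rot: [-0.089, 0.957, 0.044, 0.274]
ft_force: [0.1, -1.5, 1.9]
grip_width: 0.001
grasp_force: 0.0
```

```bash
python3 s.py; python3 go.py [.01,-.046,.07] [.05,-.046,.05]
```

```text
13.45 j [ 1.3533  0.1328 -1.3219  2.2189 -0.1159  0.3554  1.924 ] p [ 0.46   -0.037   0.2501]
tool axes in disp (cols)
 [[-0.8454 -0.0874  0.5269]
 [-0.0556  0.9956  0.0761]
 [-0.5312  0.035  -0.8465]]
tip disp [-0.0423 -0.0477  0.1037] az -0.08021415168737776 F [ 0.0798 -1.4979  1.8843]
[.01,-.046,.07] [-26.4  -4.1  56.2]
[.05,-.046,.05] [-23.2  -4.2  38. ]
```

As simulated. Push in through the flap.

Call:
arm_command:
  plan:
    - {"dp": [-5, -1, 11], "spin": 0}
    - {"dp": [-5, 0, 11], "spin": 0}
    - {"dp": [-5, -1, 11], "spin": 0}
    - {"dp": [-5, -1, 11], "spin": 0}
    - {"dp": [-6, 0, 11], "spin": 0}

```text
clock: 13.95
position: [0.5104, -0.0278, 0.2172]
ee_rot: [-0.09, 0.957, 0.044, 0.273]
ft_force: [-2.2, -0.6, 0.8]
grip_width: -0.001
grasp_force: 1.0
```

Call:
arm_command:
  plan:
    - {"dp": [-5, -1, 8], "spin": 0}
    - {"dp": [-5, -1, 8], "spin": 0}
    - {"dp": [-5, -1, 8], "spin": 0}
    - {"dp": [-5, -1, 8], "spin": 0}

```text
clock: 14.35
position: [0.5441, -0.0244, 0.2007]
ee_rot: [-0.091, 0.957, 0.044, 0.273]
ft_force: [-2.2, -0.3, 0.9]
grip_width: 0.0
grasp_force: 1.2
```

```bash
python3 s.py
python3 - <<'E'
from h import *
a=cv2.resize(viewer.camera("top")[120:270,220:360],(400,429),interpolation=cv2.INTER_CUBIC);b=cv2.resize(viewer.camera("scene")[110:290,210:380],(400,424),interpolation=cv2.INTER_CUBIC)
cv2.imwrite("pics/z1.png",np.hstack([a,cv2.copyMakeBorder(b,0,5,0,0,0)]))
E
```

```text
14.35 j [ 0.7052  0.3556 -0.7709  2.0732  0.3478  0.2767  1.4851] p [ 0.5441 -0.0244  0.2007]
tool axes in disp (cols)
 [[-0.8462 -0.0894  0.5253]
 [-0.0576  0.9954  0.0765]
 [-0.5297  0.0345 -0.8475]]
tip disp [ 0.0425 -0.0443  0.0541] az -0.044869297932938285 F [-2.1529 -0.3057  0.8589]
```

View pics/z1.png

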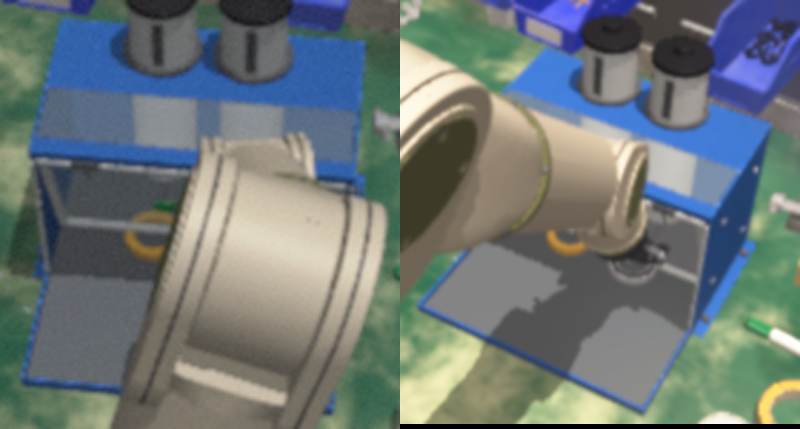

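```bash
python3 go.py [.060,-.044,.036] [.062,-.044,.018] [.049,-.044,.018]
```

```text
[.060,-.044,.036] [-5.3 -2.2 24.3]
[.062,-.044,.018] [ 7.8 -0.8 16.3]
[.049,-.044,.018] [11.   1.2 -6.8]
```

Call:
arm_command:
  plan:
    - {"dp": [-1, 0, 5], "spin": 0}
    - {"dp": [-1, -1, 5], "spin": 0}
    - {"dp": [-1, 0, 5], "spin": 0}

```text
clock: 14.75
position: [0.5531, -0.0234, 0.1883]
ee_rot: [-0.09, 0.957, 0.044, 0.271]
ft_force: [-11.8, -2.2, 0.0]
grip_width: 0.0
grasp_force: 0.0
```

Call:
arm_command:
  plan:
    - {"dp": [-1, -1, 5], "spin": 0}
    - {"dp": [-1, 0, 5], "spin": 0}

```text
clock: 14.95
position: [0.5602, -0.0227, 0.1807]
ee_rot: [-0.09, 0.957, 0.044, 0.271]
ft_force: [-10.3, -1.9, -0.0]
grip_width: -0.003
grasp_force: 0.0
```

```bash
python3 s.py; python3 go.py [.062,-.044,.018]
```

```text
14.95 j [ 0.6132  0.4077 -0.684   2.0448  0.407   0.2497  1.4307] p [ 0.5602 -0.0227  0.1807]
tool axes in disp (cols)
 [[-0.8479 -0.0885  0.5227]
 [-0.0562  0.9954  0.0774]
 [-0.5271  0.0363 -0.849 ]]
tip disp [ 0.0581 -0.0441  0.0339] az -0.04051614051616113 F [-10.3197  -1.8538  -0.023 ]
[.062,-.044,.018] [ 5.1 -0.8 15.5]
```

Call:
arm_command:
  plan:
    - {"dp": [2, 0, 4], "spin": 0}
    - {"dp": [1, -1, 4], "spin": 0}
    - {"dp": [1, 0, 4], "spin": 0}

```text
clock: 15.25
position: [0.5635, -0.0225, 0.1688]
ee_rot: [-0.09, 0.957, 0.044, 0.272]
ft_force: [-7.8, -0.8, 0.0]
grip_width: -0.001
grasp_force: 0.0
```

```bash
python3 s.py; python3 go.py [.062,-.044,.018]
python3 - <<'E'
from h import *
b=cv2.resize(viewer.camera("scene")[170:270,270:370],(600,600),interpolation=cv2.INTER_CUBIC)
cv2.imwrite("pics/z2.png",b)
E
```

```text
15.25 j [ 0.5744  0.4285 -0.6431  2.0424  0.4319  0.2249  1.4082] p [ 0.5635 -0.0225  0.1688]
tool axes in disp (cols)
 [[-0.8473 -0.0887  0.5237]
 [-0.0562  0.9954  0.0776]
 [-0.5282  0.0363 -0.8484]]
tip disp [ 0.0616 -0.0443  0.022 ] az -0.03998506813790214 F [-7.7985 -0.8455  0.0276]
[.062,-.044,.018] [1.8 0.1 3.6]
```

View pics/z2.png

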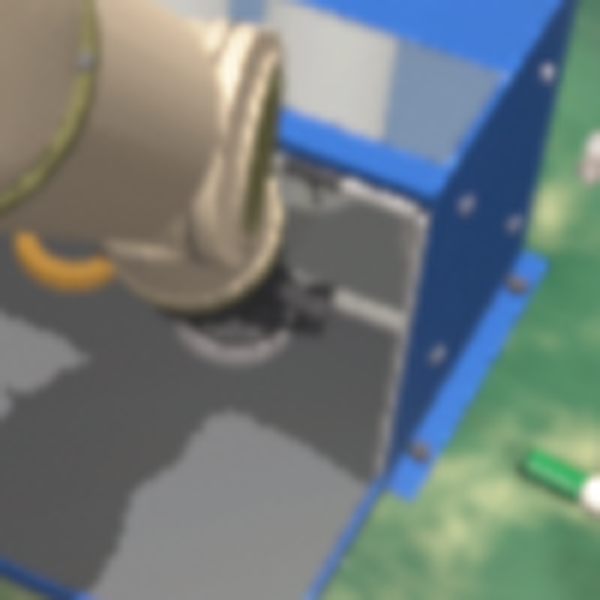

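Call:
arm_command:
  plan:
    - {"dp": [2, 0, 3], "spin": 0}
    - {"dp": [1, 0, 1], "spin": 0}

```text
clock: 15.5
position: [0.5631, -0.0223, 0.1638]
ee_rot: [-0.09, 0.957, 0.045, 0.272]
ft_force: [-6.8, -1.6, -0.4]
grip_width: -0.004
grasp_force: 0.0
```

```bash
python3 s.py; python3 go.py [.022,-.044,.017] [-.018,-.044,.017]; python3 -c "
from sim import *
run([[.02,-.044,.017],[-.02,-.044,.017],[-.055,-.044,.017],[-.047,-.044,.017],[-.06,-.044,.06],[-.1,-.044,.12]])"
```

```text
15.5 j [ 0.5606  0.4342 -0.6278  2.0455  0.4403  0.2134  1.3997] p [ 0.5631 -0.0223  0.1638]
tool axes in disp (cols)
 [[-0.8472 -0.0889  0.5238]
 [-0.0563  0.9954  0.0778]
 [-0.5283  0.0364 -0.8483]]
tip disp [ 0.0613 -0.044   0.0171] az -0.03961089478306372 F [-6.7673 -1.5745 -0.436 ]
[.022,-.044,.017] [ 33.3   3.5 -20.5]
[-.018,-.044,.017] [ 33.9   3.6 -21. ]
chk [-0.     -0.     -0.0001]
spun [ 0.5606  0.4342 -0.6278  2.0455  0.4403  0.2134  1.3997] 0.0
[0.02, -0.044, 0.017] [ 0.6459  0.3737 -0.6902  2.1417  0.4093  0.18    1.4304] 0.0
[-0.02, -0.044, 0.017] [ 0.7666  0.3195 -0.7866  2.2308  0.3659  0.1535  1.4792] 0.0
[-0.055, -0.044, 0.017] [ 0.921   0.2783 -0.9162  2.3054  0.3146  0.1361  1.542 ] 0.0
[-0.047, -0.044, 0.017] [ 0.8805  0.287  -0.8818  2.2886  0.3273  0.1395  1.526 ] 0.0
[-0.06, -0.044, 0.06] [ 1.261   0.223  -1.2493  2.2882  0.1505  0.2495  1.7   ] 0.0
[-0.1, -0.044, 0.12] [ 1.3661 -0.276  -1.1665  2.326  -0.9399  0.5834  2.6   ] 0.0085
```

Call:
arm_command:
  plan:
    - {"dp": [3.4, 0.4, -2.1], "spin": 0}
    - {"dp": [5.1, 0.5, -3.15], "spin": 0}
    - {"dp": [6.8, 0.7, -4.2], "spin": 0}
    - {"dp": [6.8, 0.7, -4.2], "spin": 0}
    - {"dp": [6.8, 0.7, -4.2], "spin": 0}

```text
clock: 16.0
position: [0.5294, -0.0259, 0.1648]
ee_rot: [-0.09, 0.957, 0.045, 0.273]
ft_force: [-0.5, -0.3, -3.0]
grip_width: -0.002
grasp_force: 1.5
```

```bash
python3 s.py; python3 go.py [0,-.044,.017]
python3 - <<'E'
from h import *
b=cv2.resize(viewer.camera("scene")[170:270,270:370],(600,600),interpolation=cv2.INTER_CUBIC)
cv2.imwrite("pics/z3.png",b)
E
```

```text
16.0 j [ 0.6315  0.3827 -0.6799  2.1252  0.4147  0.1846  1.4248] p [ 0.5294 -0.0259  0.1648]
tool axes in disp (cols)
 [[-0.8459 -0.0891  0.5259]
 [-0.0564  0.9954  0.0779]
 [-0.5304  0.0363 -0.847 ]]
tip disp [ 0.0278 -0.0439  0.0183] az -0.04896411002580655 F [-0.5181 -0.3115 -2.9556]
[0,-.044,.017] [ 24.2   2.4 -13.6]
```

View pics/z3.png

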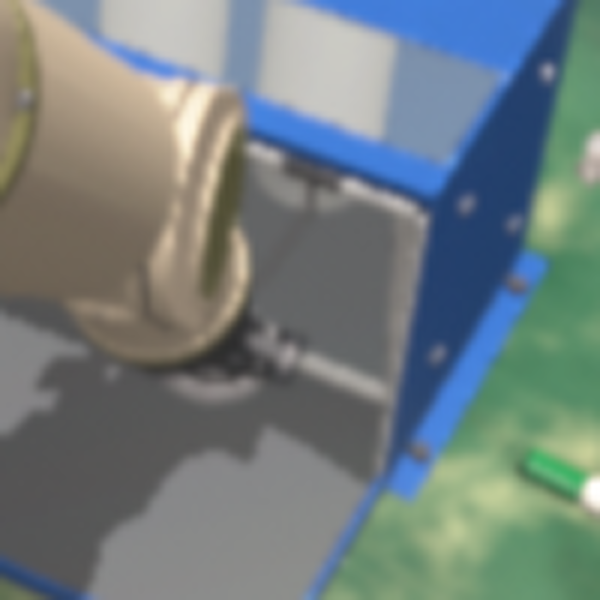

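Call:
arm_command:
  plan:
    - {"dp": [7, 0.7, -3.9], "spin": 0}
    - {"dp": [7, 0.7, -3.9], "spin": 0}
    - {"dp": [7, 0.7, -4.1], "spin": 0}
    - {"dp": [7, 0.7, -4.1], "spin": 0}
    - {"dp": [7, 0.7, -4.1], "spin": 0}

```text
clock: 16.55
position: [0.4903, -0.0303, 0.1642]
ee_rot: [-0.09, 0.956, 0.045, 0.274]
ft_force: [4.6, 0.9, 7.0]
grip_width: -0.002
grasp_force: 3.7
```

```bash
python3 s.py; python3 go.py [-.053,-.044,.017]
```

```text
16.55 j [ 0.7403  0.3288 -0.7647  2.215   0.3782  0.1521  1.4663] p [ 0.4903 -0.0303  0.1642]
tool axes in disp (cols)
 [[-0.8442 -0.0893  0.5285]
 [-0.0566  0.9954  0.0779]
 [-0.533   0.0358 -0.8454]]
tip disp [-0.0111 -0.044   0.018 ] az -0.061705779017103043 F [4.6325 0.8919 7.027 ]
[-.053,-.044,.017] [ 35.9   3.7 -21.3]
```

Call:
arm_command:
  plan:
    - {"dp": [7, 0.7, -4.3], "spin": 0}
    - {"dp": [7, 0.7, -4.3], "spin": 0}
    - {"dp": [7, 0.7, -4.3], "spin": 0}
    - {"dp": [7, 0.7, -4.3], "spin": 0}
    - {"dp": [7, 0.7, -4.3], "spin": 0}

```text
clock: 17.05
position: [0.4496, -0.035, 0.1641]
ee_rot: [-0.09, 0.956, 0.044, 0.275]
ft_force: [4.7, 1.1, 7.1]
grip_width: 0.002
grasp_force: 3.6
```

```bash
python3 s.py
python3 - <<'E'
from h import *
S=viewer.camera("scene");b=cv2.resize(S[150:290,210:370],(640,560),interpolation=cv2.INTER_CUBIC)
cv2.imwrite("pics/z4.png",b)
print([(q["position"],q["score"]) for q in finder.find_in("scene","bearing")])
D=Ro.from_euler('z',.109).as_matrix()
for x in (-.036,-.045,-.055):
    c=np.array([.586,.038,.02])+D@[x-.034,-.044,0];print(x,(proj("scene",c)-[210,150])*4)
E
```

```text
17.05 j [ 0.9148  0.2804 -0.9103  2.3028  0.3235  0.1302  1.5344] p [ 0.4496 -0.035   0.1641]
tool axes in disp (cols)
 [[-0.8439 -0.0892  0.529 ]
 [-0.0566  0.9954  0.0775]
 [-0.5335  0.0354 -0.8451]]
tip disp [-0.052  -0.0443  0.0179] az -0.07770662341041439 F [4.6704 1.0517 7.1149]
[([0.5284, -0.0271, 0.0204], 0.54)]
-0.036 [[318.21874543 394.90487756]]
-0.045 [[312.70357992 402.84401368]]
-0.055 [[306.51568632 411.75154864]]
```

View pics/z4.png

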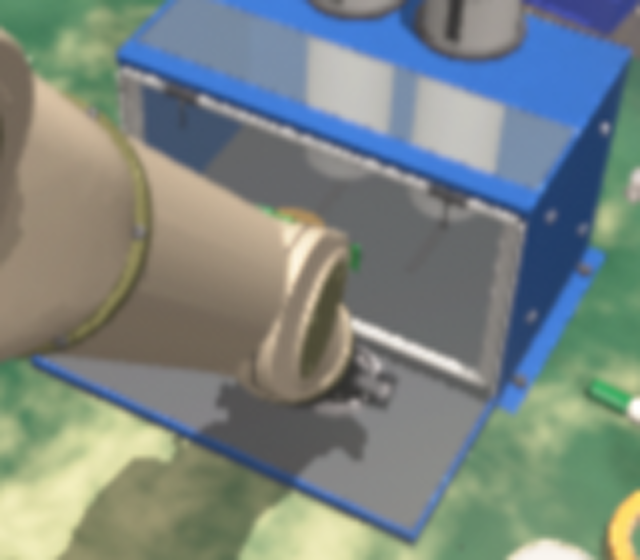

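Call:
arm_command:
  plan:
    - {"dp": [6.8, 0.7, -4.2], "spin": 0}
    - {"dp": [0, 0, 0], "spin": 0}
    - {"dp": [-3, -0.3, 2], "spin": 0}
    - {"dp": [-3, -0.3, 2], "spin": 0}
    - {"dp": [0, 0, 0], "spin": 0}

```text
clock: 17.65
position: [0.4481, -0.0349, 0.1625]
ee_rot: [-0.09, 0.957, 0.045, 0.272]
ft_force: [0.3, 0.6, -0.5]
grip_width: -0.001
grasp_force: 0.0
```

```bash
python3 s.py; python3 go.py [-.053,-.044,.034] [-.06,-.044,.08] [-.06,-.044,.2]; python3 -c "
from sim import *
run([[-.053,-.044,.034],[-.055,-.044,.08],[-.06,-.044,.2]]);run([[-.053,-.044,.034],[-.055,-.044,.08],[-.02,-.044,.2]])"
```

```text
17.65 j [ 0.9129  0.2817 -0.908   2.3052  0.324   0.1315  1.5338] p [ 0.4481 -0.0349  0.1625]
tool axes in disp (cols)
 [[-0.8465 -0.0892  0.5249]
 [-0.0563  0.9953  0.0784]
 [-0.5294  0.0368 -0.8475]]
tip disp [-0.0542 -0.0439  0.0159] az -0.07775494353127654 F [ 0.2795  0.6345 -0.4991]
[-.053,-.044,.034] [-10.6   0.5 -14.8]
[-.06,-.044,.08] [-18.4   2.3 -42.7]
[-.06,-.044,.2] [ -63.5    4.4 -101.7]
chk [-0.0001 -0.0001 -0.    ]
spun [ 0.9129  0.2817 -0.908   2.3052  0.324   0.1315  1.5338] 0.0
[-0.053, -0.044, 0.034] [ 1.0334  0.2631 -1.0308  2.2919  0.271   0.1819  1.5852] 0.0
[-0.055, -0.044, 0.08] [ 1.3779  0.2064 -1.3656  2.2634  0.0997  0.3004  1.7437] 0.0
[-0.06, -0.044, 0.2] [ 0.4254 -0.1814 -0.3511  2.186  -0.4     0.6243  2.088 ] 0.0
chk [-0.0001 -0.0001 -0.    ]
spun [ 0.9129  0.2817 -0.908   2.3052  0.324   0.1315  1.5338] 0.0
[-0.053, -0.044, 0.034] [ 1.0334  0.2631 -1.0308  2.2919  0.271   0.1819  1.5852] 0.0
[-0.055, -0.044, 0.08] [ 1.3779  0.2064 -1.3656  2.2634  0.0997  0.3004  1.7437] 0.0
[-0.02, -0.044, 0.2] [ 1.6538 -0.3246 -1.4059  2.0711 -0.8487  0.7552  2.4621] 0.0
```

Call:
arm_command:
  plan:
    - {"dp": [-2, 0, -3], "spin": 0}
    - {"dp": [-2, 0, -3], "spin": 0}
    - {"dp": [-2, 0, -3], "spin": 0}
    - {"dp": [-3, 0, -4], "spin": 0}
    - {"dp": [-3, 0, -5], "spin": 0}

```text
clock: 18.15
position: [0.4488, -0.0357, 0.1847]
ee_rot: [-0.09, 0.957, 0.045, 0.273]
ft_force: [-0.6, 0.2, 0.7]
grip_width: -0.003
grasp_force: 0.0
```

Call:
arm_command:
  plan:
    - {"dp": [-4, 0, -8], "spin": 0}
    - {"dp": [-4, 0, -8], "spin": 0}
    - {"dp": [-4, 0, -8], "spin": 0}
    - {"dp": [-4, 0, -8], "spin": 0}
    - {"dp": [-4, 0, -8], "spin": 0}

```text
clock: 18.65
position: [0.4449, -0.0381, 0.2293]
ee_rot: [-0.09, 0.957, 0.045, 0.273]
ft_force: [-0.0, 0.1, -0.7]
grip_width: 0.0
grasp_force: 0.0
```

Call:
arm_command:
  plan:
    - {"dp": [-6, 0, -10], "spin": 0}
    - {"dp": [-6, 0, -10], "spin": 0}
    - {"dp": [-6, 0, -10], "spin": 0}
    - {"dp": [-6, 0, -10], "spin": 0}
    - {"dp": [-6, 0, -10], "spin": 0}

```text
clock: 19.15
position: [0.4438, -0.0408, 0.2819]
ee_rot: [-0.089, 0.958, 0.043, 0.27]
ft_force: [-0.0, 0.4, -1.3]
grip_width: -0.002
grasp_force: 0.0
```

```bash
python3 s.py
python3 - <<'E'
from h import *
a=cv2.resize(viewer.camera("top")[120:270,220:360],(400,429),interpolation=cv2.INTER_CUBIC);b=cv2.resize(viewer.camera("scene")[110:290,210:380],(400,424),interpolation=cv2.INTER_CUBIC)
cv2.imwrite("pics/z5.png",np.hstack([a,cv2.copyMakeBorder(b,0,5,0,0,0)]))
D=Ro.from_euler('z',.109).as_matrix()
for n in("top","scene"):
  for k in("bearing","spacer"): print(n,k,[(np.round(D.T@(np.array(q["position"])-[.586,.038,0]),3),round(q["score"],2)) for q in finder.find_in(n,k)[:2]])
E
```

```text
19.15 j [ 1.5215 -0.1706 -1.3517  2.2208 -0.7509  0.5472  2.4578] p [ 0.4438 -0.0408  0.2819]
tool axes in disp (cols)
 [[-0.8488 -0.0869  0.5215]
 [-0.0558  0.9956  0.075 ]
 [-0.5257  0.0346 -0.85  ]]
tip disp [-0.0597 -0.0499  0.1349] az -0.09163229479402796 F [-0.0312  0.3546 -1.2543]
top bearing [(array([-0.002,  0.066,  0.171]), 0.54), (array([-0.057, -0.048,  0.02 ]), 0.49)]
top spacer []
scene bearing [(array([-0.057, -0.046,  0.017]), 0.48)]
scene spacer []
```

View pics/z5.png

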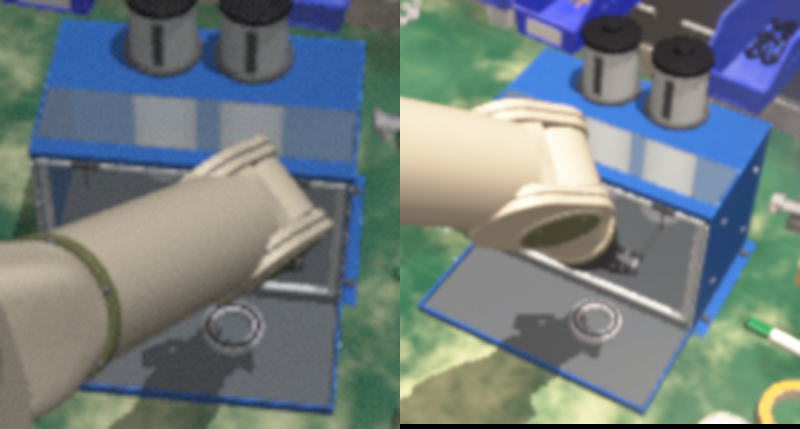

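The bearing lies flat on the tray (top crop (234,325), scene crop (596,320)), about 57 mm in front of the hatch plane. The flap is shut and the hand is clear.

```bash
python3 -c "
from h import *
print(manip.hand_in())"
```

```text
the job is handed in; nothing more can be done
None
```

I drew the bearing out and handed the job in. It lies flat on the tray, about 57 mm in front of the hatch plane, the flap is shut and the hand is clear. The hand-in gave no verdict, I couldn't recheck the spacer at the end because the arm hid it, and joint 7 briefly read 2.604 rad against its 2.6 limit.

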